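# Put the hole saw in its tray and rack the tray

### The job

Stand the loose hole saw in the empty compartment of the tray on the bench without dropping it. Then slide that tray, rear end first, onto the one free pair of runners in the rack that already holds two trays and push it fully home against the rear stop, with both hole saws still standing in it. Do not drop or throw the tray, and leave the racked trays and the other things on the bench where they are.

Things in the scene. Friction and masses are not known exactly. Their poses are not given: they have to be found in the camera images.
- tray: the tray to put away: plywood, 150 mm deep (x) x 130 wide (y), 0.12 kg, floor 6 thick, walls 6 thick and 24 high over the underside, a 6 mm divider 20 high across the middle (x = 0). The compartment in front (-x) holds a hole saw, the rear one is empty. Origin = centre of the underside of the 150 x 130 tray; x points from its pull to its rear. Starts flat on the bench, left or right
- tray_pull (a point): centre of the tray's pull, a hardwood block that sticks 30 mm out of the middle of the tray's front: x = -75 to -105 in the tray's frame, 20 mm wide (y), z = 2 to 28 mm over the underside. This point: x = -90, y = 0, z = 15 mm. Faces the robot roughly. The loaded tray (0.3 kg) hangs 90 mm behind it: grip firmly (40 N) or the rear sags
- tray_empty (a point): centre of the floor of the tray's rear, empty compartment, at x = +36, z = 6 mm in the tray's frame. Both compartments are 66 (x) x 118 (y) mm inside, walls standing 18 mm above the compartment floor
- saw: the loose hole saw: a steel cup standing teeth down on the bench, a cylinder 57 mm across and 44 high, with a hub 26 across and 6 high on top (50 in all), 90 g. Origin = centre of its underside, z up
- saw_kept: an identical hole saw (57 mm across, 50 high, 90 g), standing loose in the tray's front compartment. Origin = centre of its underside, z up
- rack_a: the rack that already holds two trays: fixed steel frame 170 mm deep (x), 182 wide (y), 270 high, open at front (-x), back and top, with three pairs of aluminium angle runners, two taken and one free (which varies). Its front posts end at x = -85, the flared mouths of the runners at x = -105. Origin = centre of its footprint on the bench; x points from front to back, yaw up to 0.12 either way
- rack_a_low (a point): seat of the lowest pair of rack_a: where the origin of a tray lies when it is fully home there, 30 mm above the bench, at x = -5, y = 0 in rack_a's frame, its rear wall then touching the fixed rear stop. Each pair is 136 mm wide between its upright legs (3 mm to spare either side of a tray), these rise 20 mm above the flats, and the flats are 15 mm wide each side
- rack_a_mid (a point): seat of the middle pair of rack_a, 115 mm above the bench, otherwise like rack_a_low. Above the flats of the low and middle pairs there is 81 mm of height up to the next pair
- rack_a_high (a point): seat of the highest pair of rack_a, 200 mm above the bench, otherwise like rack_a_low. Nothing lies above it
- rack_b: the rack that holds only one tray: same kind, sizes and axes as rack_a, fixed beside it at its left or right, 190 mm between centres, same heading. Not to be used
- tray_low: racked plywood tray, shell and pull like the tray to put away, fully home; origin = centre of its underside, x points from its pull to its rear. Stays where it is. Carries two sanding sponges, 34 mm high above the underside. Sits on the lowest pair (30 mm) of rack_a or of rack_b. 0.40 kg
- tray_mid: racked plywood tray, shell and pull like the tray to put away, fully home; origin = centre of its underside, x points from its pull to its rear. Stays where it is. Carries a dark wooden block with six Forstner bits, 43 mm high above the underside. Sits on the middle pair (115 mm) of rack_a or of rack_b. 0.42 kg
- tray_high: racked plywood tray, shell and pull like the tray to put away, fully home; origin = centre of its underside, x points from its pull to its rear. Stays where it is. Carries three smaller hole saws, 48 mm high above the underside. Sits on the highest pair (200 mm) of rack_a or of rack_b. 0.45 kg
- plane: bystander: a steel block plane 160 x 52 x 50 mm lying on the bench to the left of the racks (+y). Origin = centre of its sole
- glue: bystander: a white glue bottle 60 mm across, 170 high, standing on the bench to the right of the racks (-y). Origin = centre of its underside
- hammer: bystander: a hammer 280 mm long lying on the bench at the robot's right. Origin = centre of its length, on the bench
Things that resemble listed ones, but are neither listed nor needed, are in the scene too. Leave any blue or purple look-alike of the saw alone.

How it is judged:
By the outcome, as a careful person would: the job done as asked, in the order asked, and still so for the second after the job is handed in, with the robot touching nothing.
It also fails if it takes over 72 s, if anything falls off the work surface, if the arm or the gripper's body presses on something with over 40 N, if the wrist force passes 120 N, or if a joint passes its speed limit or range.

### The arm

A 7-joint arm with a two-finger parallel gripper is mounted at the origin on the work surface. World frame = base frame: x ahead of the robot, y to its left, z up, the work surface at z = 0. Lengths are in m, angles in degrees, forces in N, time in s.
With the tool pointing down it reaches from about 0.4 to 0.85 m from the base axis. Payload 10.4 kg.
Tool frame: the origin (TCP) lies midway between the tips of the shut fingers; the grasp point (between the pads) lies 19 mm behind it (bot.pinch_z is the z of the grasp point in the tool frame, in m); z points along the fingers, y is the line along which they close (so a half turn about z gives the same grasp; the last joint's range is limited). The gripper opens to 87 mm and grips with 3 to 60 N. Pads are 19 mm wide; open, the fingers measure 117 mm over their backs; the gripper's body (75 mm by 190 mm) begins 51 mm behind the grasp point.
Start: joints at [75.138, 19.034, -3.707, 83.658, 1.238, 77.344, -5.071], TCP at [0.147, -0.608, 0.223] pointing down, gripper open.
Joint ranges: [-148.97, 148.97], [-28.65, 121.19], [-84.17, 76.75], [9.2, 138.47], [-72.65, 252.65], [3.7, 117.97], [-149.18, 149.18]. Speed limits (degrees/s): [127.2, 127.2, 159.86, 159.86, 180, 180, 180].

### API

Orientations are given as [roll, pitch, yaw] about the fixed x, y, z axes, in that order (R = Rz(yaw) Ry(pitch) Rx(roll)).
In Python, from cell import bot, viewer gives the robot as it stands. Calls block until the motion is done:
- bot.goto(position, orientation): joint-space move of the TCP to a pose.
- bot.line_to(position, rotation=None, speed=0.15, force_limit=None): straight line of the TCP; rotation=None keeps the orientation; speed is the mean speed in m/s. With force_limit (N) it stops when the force on the tool has changed by that much, and returns True; else False.
- bot.movej(angles): joint-space move.
- bot.move_gripper(opening, strength=None): finger opening in m; strength is the grip in N (None keeps the last); returns when the fingers have stopped.
- bot.hold(seconds).
- bot.solve_ik(position, orientation): joint angles nearest the present ones, or None.
- bot.sense(): the state.
- viewer.read_camera(name): name is "scene" or "top"; returns a dict with "frame" (420x560x3 uint8, red, green, blue), "mtx" (3x3 intrinsics, pixels), "origin" and "orientation" of the camera in the world. Camera axes: x right, y up, looking along -z (the intrinsics and any distortion apply to the point x, -y, -z); pixel columns grow to the right and rows downward; lengths in m; the calibration is good to about 2 mm. A picture is of the moment at which its call begins. There is no depth.
A pose or a line that the arm cannot do raises bot.IKError and nothing moves.
- bot.job_done(): hands the job in; it is judged then, once.
The state is a dict: "clock": time; "q": joint angles; "dq": joint speeds; "joint_torque": joint torques, N m; "tool_pos": TCP position; "ee_rot": TCP orientation; "wrist_force": force on the tool from outside, world axes, zero at the start; "torque": the same for the moment, N m; "opening": finger opening in m; "gripper_force": force on a finger pad.
Only numpy, scipy, OpenCV 4.12 (cv2) and the standard library are available. Lean on these libraries where they do the work, as an engineer would, in place of code of your own. Each camera call takes 0.05 s, during which the arm holds its last target. There are 200 camera calls.

## Working session

There is one attempt and no reset: what is moved stays moved. The work goes in short steps, each a Python script; the robot and the scene stay as the last script left them, time stands still between calls to the robot, and variables do not carry over. Pictures are saved under pics/ and viewed, at most 10 in all, crops included, and the job is handed in when it is done.

```bash
ls; mkdir -p pics
python3 - <<'E'
from cell import bot, viewer
import cv2
for n in("scene","top"):
    d=viewer.read_camera(n); cv2.imwrite(f"pics/{n}0.png",cv2.resize(d["frame"][:,:,::-1],(800,600),interpolation=cv2.INTER_CUBIC))
    print({k:v for k,v in d.items() if k!="frame"})
print(bot.sense(),bot.pinch_z)
E
```

```text
pics
{'mtx': array([[424.00997016,   0.        , 279.0925994 ],
       [  0.        , 424.00997016, 204.02931224],
       [  0.        ,   0.        ,   1.        ]]), 'origin': array([0.93797496, 0.54295574, 1.23179115]), 'orientation': array([ 3.17598665e+01, -1.26423419e-01,  1.48477720e+02])}
{'mtx': array([[480.0517555 ,   0.        , 281.22304441],
       [  0.        , 480.0517555 , 204.14446755],
       [  0.        ,   0.        ,   1.        ]]), 'origin': array([ 0.39841352, -0.04959927,  1.37414513]), 'orientation': array([  8.7933732 ,   1.31264812, -90.05935497])}
{'clock': 0.1, 'q': array([75.13742422, 19.07187199, -3.70764798, 83.69995656,  1.23894392,
       77.34377633, -5.07150463]), 'dq': array([-0.0467871 , -0.14782932, -0.06503632, -0.03587657, -0.08042583,
       -0.00581071,  0.03396181]), 'joint_torque': array([ 1.29675835e-03, -6.24545789e+01,  2.48524442e-02, -3.90720713e+01,
       -6.13399758e-02,  3.65886488e-02,  3.28808801e-05]), 'tool_pos': array([ 0.14653608, -0.60722668,  0.22180549]), 'ee_rot': array([-1.79924425e+02,  4.44092465e-03,  1.35688212e+01]), 'wrist_force': array([-0.11055605, -0.22511592, -0.63443456]), 'torque': array([ 0.00533373, -0.01067514, -0.03041199]), 'gripper_force': 0.0, 'opening': 0.08716078115004391} -0.0187
```

View pics/scene0.png

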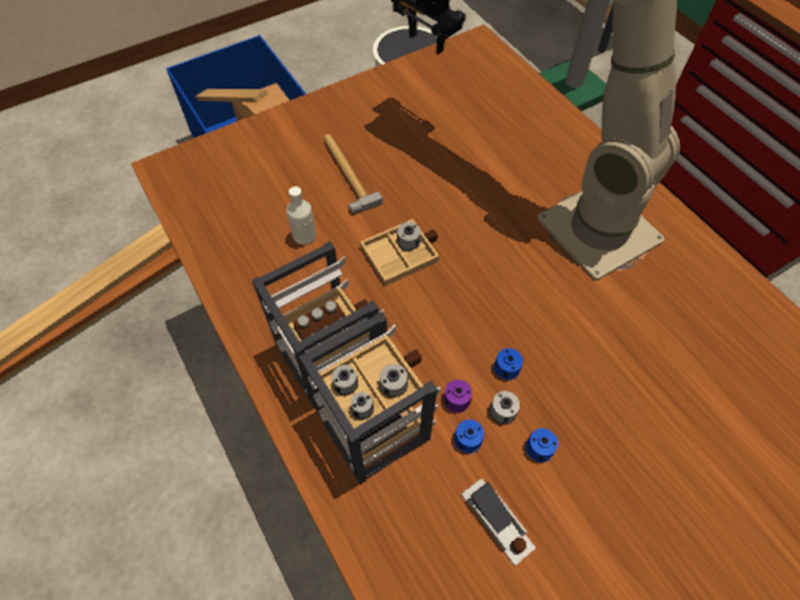

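View pics/top0.png

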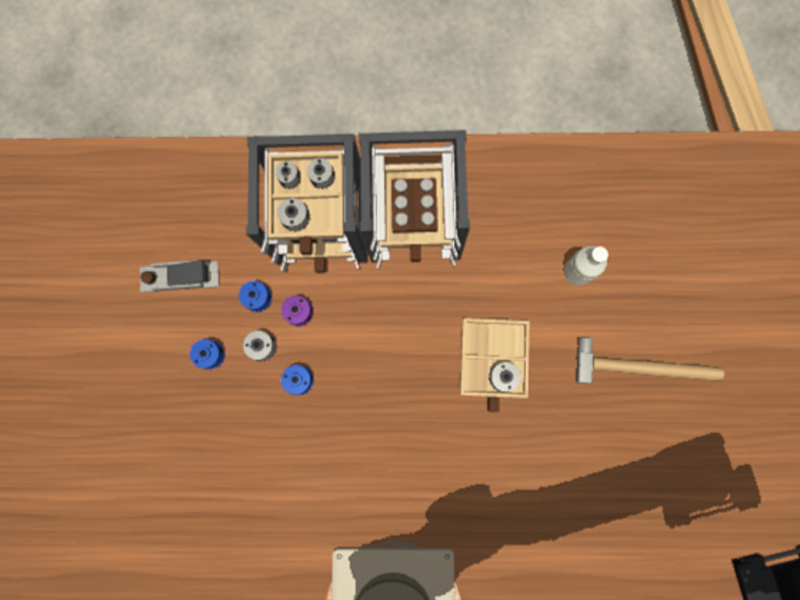

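The scene view shows the left rack with the three-saw tray on top and a lower tray. The top view shows the Forstner tray in the right rack at (415,205), so rack_a is the left rack and its middle pair should be free. The loose steel saw is at about (258,345) and the tray at (495,358). I'll enlarge these next.

```bash
cat > h.py <<'E'
from cell import bot, viewer
import cv2, numpy as np
from scipy.spatial.transform import Rotation as R
def cam(n):
    d=viewer.read_camera(n); d["R"]=R.from_euler("xyz",d["orientation"],degrees=True).as_matrix(); return d
def pix2w(d,uv,z):
    K=d["mtx"]; uv=np.atleast_2d(uv).astype(float); z=np.broadcast_to(z,len(uv))
    c=np.c_[(uv[:,0]-K[0,2])/K[0,0],-(uv[:,1]-K[1,2])/K[1,1],-np.ones(len(uv))]@d["R"].T
    return d["origin"]+c*((z-d["origin"][2])/c[:,2])[:,None]
def w2pix(d,P):
    c=(np.atleast_2d(P)-d["origin"])@d["R"]; K=d["mtx"]
    return np.c_[K[0,0]*c[:,0]/-c[:,2]+K[0,2],-K[1,1]*c[:,1]/-c[:,2]+K[1,2]]
def crop(d,x0,y0,x1,y1,s,fn,segs=(),grid=20):
    im=cv2.resize(d["frame"][y0:y1,x0:x1,::-1],None,fx=s,fy=s,interpolation=cv2.INTER_CUBIC)
    for x in range(-(-x0//grid)*grid,x1,grid):
        cv2.line(im,((x-x0)*s,0),((x-x0)*s,8),(0,0,255),1); cv2.putText(im,str(x),((x-x0)*s,20),0,.4,(0,0,255),1)
    for y in range(-(-y0//grid)*grid,y1,grid):
        cv2.line(im,(0,(y-y0)*s),(8,(y-y0)*s),(0,0,255),1); cv2.putText(im,str(y),(10,(y-y0)*s+4),0,.4,(0,0,255),1)
    for P in segs:
        p=((w2pix(d,P)+.5-[x0,y0])*s).round().astype(int); cv2.polylines(im,[p],False,(0,255,0),1)
    cv2.imwrite(fn,im)
E
python3 - <<'E'
from h import *
d=cam("top")
crop(d,160,190,380,300,3,"pics/a.png"); crop(d,165,85,335,195,4,"pics/b.png")
a=cv2.imread("pics/a.png");b=cv2.imread("pics/b.png")
o=np.zeros((a.shape[0]+b.shape[0],max(a.shape[1],b.shape[1]),3),np.uint8)
o[:a.shape[0],:a.shape[1]]=a;o[a.shape[0]:,:b.shape[1]]=b;print(o.shape);
crop(d,165,195,385,300,3,"pics/a.png");
cv2.imwrite("pics/top1.png",cv2.resize(o[:, :],None,fx=1,fy=1)[:800])
crop(d,160,215,380,300,3,"pics/a.png");crop(d,165,85,325,167+20,3,"pics/b.png")
a=cv2.imread("pics/a.png");b=cv2.imread("pics/b.png")
o=np.zeros((600,800,3),np.uint8); o[:a.shape[0],:a.shape[1]]=a;o[a.shape[0]+10:a.shape[0]+10+b.shape[0],:b.shape[1]]=b
cv2.imwrite("pics/top2.png",o)
E
```

```text
(770, 680, 3)
```

View pics/top2.png

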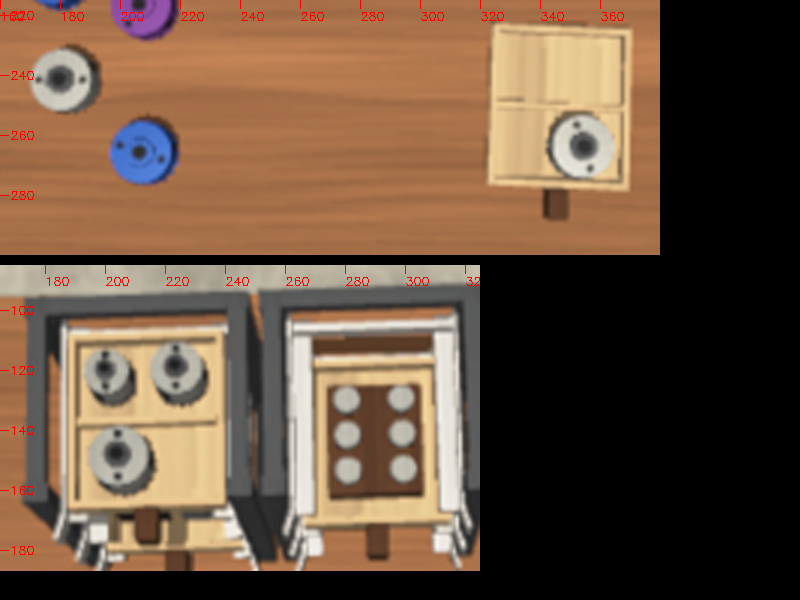

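The top crop gives the saw disc at about (181,241) and the tray rim corners at (325,223), (370.7,225), (369.7,278.3) and (322.7,276.3). The high tray's rim runs from (187,106) to (241,166). I'll fit the poses and check them by overlay.

```bash
cat >> h.py <<'E'
def T(p,P):
    c,s=np.cos(p[2]),np.sin(p[2]); P=np.atleast_2d(P).astype(float); Q=P.copy()
    Q[:,0]=p[0]+c*P[:,0]-s*P[:,1]; Q[:,1]=p[1]+s*P[:,0]+c*P[:,1]; return Q
def box(p,x0,x1,y0,y1,z): return T(p,[[x0,y0,z],[x1,y0,z],[x1,y1,z],[x0,y1,z],[x0,y0,z]])
def ring(c,r,z):
    a=np.linspace(0,6.3,40); return np.c_[c[0]+r*np.cos(a),c[1]+r*np.sin(a),0*a+z]
def trayseg(p,z): return [box(p,-.075,.075,-.065,.065,z+.024),box(p,-.105,-.075,-.01,.01,z+.028),box(p,-.069,-.003,-.059,.059,z+.024)]
def rackseg(p): 
    q=T(p,[[-.005,0,0]])[0]; q[2]=p[2]
    return trayseg(q,.2)+trayseg(q,.03)+[box(p,-.085,.085,-.091,.091,.27),box(p,-.085,.085,-.091,.091,0)]
E
python3 - <<'E'
from h import *
from scipy.optimize import least_squares
t=cam("top"); s=cam("scene")
C=np.array([[.075,.065],[.075,-.065],[-.075,-.065],[-.075,.065]])
def fit(uv,z,x0):
    P=np.c_[C,np.full(4,z)]
    r=least_squares(lambda p:(w2pix(t,T(p,P))-uv).ravel(),x0); print("res",r.fun.round(1)); return r.x
tr=fit(np.array([[325,223],[370.7,225],[369.7,278.3],[322.7,276.3]])-.2,.024,[.5,-.2,0])
ra=fit(np.array([[187.3,106],[241,107.3],[240.3,166.3],[187,165.7]])-.2,.224,[.7,.2,0])
rk=T(ra,[[.005,0,0]])[0]; rk[2]=ra[2]
sw=pix2w(t,[181,241],.044)[0]; print("tray",tr,"rack",rk,"saw",sw)
kept=pix2w(t,[160+581/3,215+146/3],.05)[0]; print("kept",kept)
np.savez("est.npz",tr=tr,rk=rk,sw=sw,kept=kept)
S=trayseg(tr,0)+rackseg(rk)+[ring(sw,.0285,.044),ring(sw,.0285,0),ring(kept,.0285,.05)]
crop(t,165,85,385,300,3,"pics/o1.png",S); crop(s,165,140,380,320,3,"pics/o2.png",S)
a=cv2.imread("pics/o1.png"); print(a.shape)
cv2.imwrite("pics/o1.png",a[:600])
E
```

```text
res [-0.3 -0.3  0.2 -0.2  0.1  0.4  0.1  0.1]
res [ 1.5  1.3 -0.6 -0.2 -0.8 -0.9 -0.1 -0.1]
tray [ 0.4761509  -0.20215457 -0.04968008] rack [ 0.75406965  0.14445241 -0.00364165] saw [0.50167638 0.2599609  0.044     ]
kept [ 0.43799831 -0.21711927  0.05      ]
(645, 660, 3)
```

View pics/o1.png

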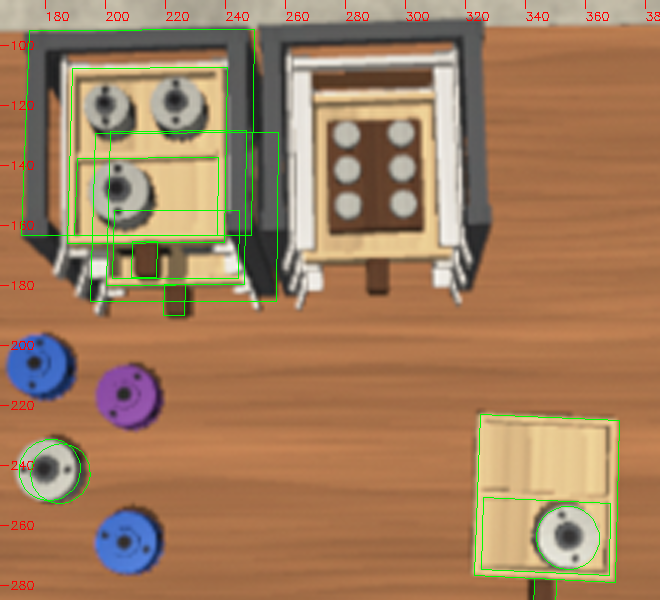

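View pics/o2.png

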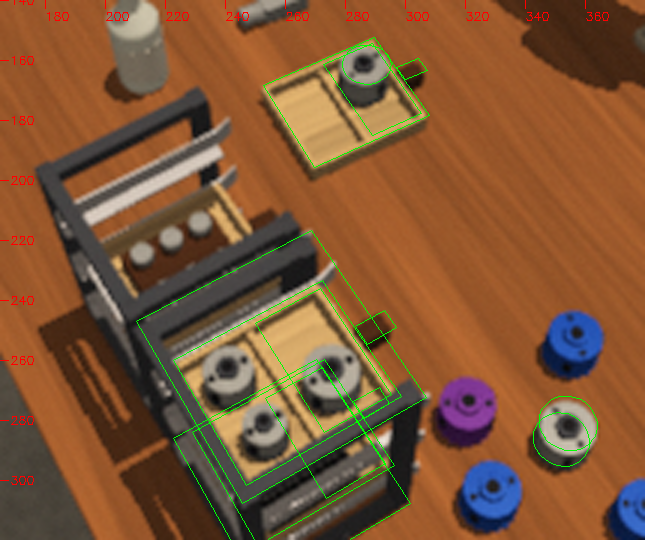

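The overlays match the tray and saw closely, and the rack to about a pixel. I'll refine the rack yaw with a gradient fit and check reachability for the whole plan.

```bash
cat > ref.py <<'E'
from h import *
from scipy.optimize import minimize
def samp(segs):
    return np.vstack([a+(b-a)*u for P in segs for a,b in zip(P[:-1],P[1:]) for u in np.linspace(.03,.97,40)[:,None]])
def refine(cams,segf,x0,sig=1.0):
    G=[]
    for d in cams:
        g=cv2.GaussianBlur(d["frame"].astype(np.float32),(0,0),sig)
        m=sum(np.hypot(cv2.Sobel(g[:,:,k],cv2.CV_32F,1,0),cv2.Sobel(g[:,:,k],cv2.CV_32F,0,1)) for k in range(3))
        G.append(np.minimum(m,150))
    def f(v):
        P=samp(segf(np.array(x0)+v*[.001,.001,.01])); c=0
        for d,g in zip(cams,G):
            p=w2pix(d,P).astype(np.float32); c-=cv2.remap(g,p[None,:,0],p[None,:,1],cv2.INTER_LINEAR).mean()
        return c
    rs=[minimize(f,np.array([a,b,c]),method="Nelder-Mead",options=dict(initial_simplex=np.array([a,b,c])+2*np.r_[np.zeros((1,3)),np.eye(3)])) for a in(-3,0,3) for b in (-3,0,3) for c in(-2,0,2)]
    r=min(rs,key=lambda r:r.fun); return np.array(x0)+r.x*[.001,.001,.01],r.fun
E
python3 - <<'E'
from ref import *
t=cam("top"); s=cam("scene"); e=np.load("est.npz")
def off(p,x,y): q=T(p,[[x,y,0]])[0]; q[2]=p[2]; return q
def rs(p):
    a=off(p,-.005,0); b=off(p,0,-.19)
    L=lambda q,z:[box(q,-.075,.075,-.065,.065,z+.024)[[1,2]],box(q,-.105,-.075,-.01,.01,z+.028)[[0,1]],box(q,-.105,-.075,-.01,.01,z+.028)[2:],box(q,-.069,.069,-.059,.059,z+.024)]
    F=lambda q:[box(q,-.085,.085,-.091,.091,.27)[1:4]]
    return L(a,.2)+F(p)+F(b)
for c in ([t],[s],[t,s]): print(len(c),"rack",*refine(c,rs,e["rk"]),"tray",*refine(c,lambda p:trayseg(p,0),e["tr"]))
for d,n in((t,"t"),(s,"s")):
    print(n,[refine([d],lambda p:[ring(p,.0285,.044)],[*e["sw"][:2],0])[0][:2]])
tr,rk=e["tr"],e["rk"]
def grip(p,z,a,x=-.098,zz=.021):
    yaw=np.degrees(p[2]); r=[180,a-90,0]
    M=R.from_euler("z",yaw,degrees=True)*R.from_euler("y",90+a,degrees=True) # tool z -> forward, down by a
    g=T(p,[[x,0,z+zz]])[0]; return g+M.apply([0,0,.0187]),M.as_euler("xyz",degrees=True)
seat=off(rk,-.005,0)
for a in(25,30,35,40,45):
  for yf in (0,180):
    out=[]
    for p,z in((tr,0),(seat,.115),(off(seat,-.2,0),.13)):
        P,rot=grip(p,z,a); M=R.from_euler("xyz",rot,degrees=True)*R.from_euler("z",yf,degrees=True)
        q=bot.solve_ik(P,M.as_euler("xyz",degrees=True)); out.append(None if q is None else np.round(q).astype(int).tolist())
    print(a,yf,out)
for p in([.502,.26,.012],[.502,.26,.15],[.51,-.2,.15],[.51,-.2,.018],[.45,-.2,.25]): print(p,bot.solve_ik(p,[180,0,-2.85]))
E
```

```text
1 rack [0.75154509 0.14316221 0.02183896] -147.94967651367188 tray [ 0.47434426 -0.19686834 -0.04063648] -139.6876983642578
1 rack [0.75787316 0.14432365 0.01758906] -142.8588409423828 tray [ 0.48026277 -0.19915435 -0.12080802] -147.85260009765625
2 rack [0.75717802 0.14405093 0.01640847] -284.0464782714844 tray [ 0.47955264 -0.19733111 -0.04642253] -284.4960021972656
t [array([0.50267638, 0.2609609 ])]
s [array([0.50400971, 0.26251645])]
25 0 [None, [17, 23, -49, 131, 132, 48, -49], None]
25 180 [None, [7, 19, -38, 131, 132, 45, 126], None]
30 0 [None, [28, 24, -60, 129, 124, 44, -38], None]
30 180 [None, [-36, 12, 8, 131, 128, 30, 121], None]
35 0 [None, [19, 17, -49, 126, 113, 34, -33], None]
35 180 [None, [-56, 12, 31, 130, 120, 20, 128], None]
40 0 [None, [-12, 11, -15, 125, 97, 22, -23], None]
40 180 [None, [-76, 14, 54, 128, 102, 10, 144], None]
45 0 [None, [37, 25, -69, 120, 89, 37, -2], None]
45 180 [None, [-87, 21, 70, 125, -20, 5, -97], None]
[0.502, 0.26, 0.012] [  11.10176459   35.37052187  -54.11060027  102.5449688    32.99606763
   59.44565122 -148.42987286]
[0.502, 0.26, 0.15] [  19.79922869   28.92485101  -66.20576421   95.81228953   27.47623796
   73.57448547 -144.6783502 ]
[0.51, -0.2, 0.15] [ 40.7848235   14.59871716 -27.7124569   99.70093932   7.28972697
  67.47971109 -81.81573852]
[0.51, -0.2, 0.018] [ 39.07157021  23.82698776 -26.39402488 106.06899686  12.98385569
  53.06347036 -86.08388889]
[0.45, -0.2, 0.25] [ 45.05026475   2.98130564 -27.11224563  99.57341308   1.38971522
  77.77587193 -75.17482315]
```

Flat tool pitches aren't reachable at the tray's starting place. I'll map the feasible pitch against distance.

Run:
```python
from h import *
def run(y,z,yaw,xs):
    print("y",y,"z",z,"xs",xs)
    for a in range(20,91,10):
        row=""
        for x in xs:
            M0=R.from_euler("z",yaw)*R.from_euler("y",90+a,degrees=True); c=""
            for yf in(0,180):
                M=M0*R.from_euler("z",yf,degrees=True)
                c+="." if bot.solve_ik([x,y,z]+M.apply([0,0,.0187]),M.as_euler("xyz",degrees=True)) is None else "X"
            row+=c+" "
        print(a,row)
run(-.193,.021,-.047,[.34,.36,.38,.40,.42,.45,.5])
run(.14,.138,.0165,[.44,.46,.48,.5,.52,.54,.56,.58,.6,.62,.64,.655])
```

```text
y -0.193 z 0.021 xs [0.34, 0.36, 0.38, 0.4, 0.42, 0.45, 0.5]
20 .. .. .. .. .. .. .. 
30 .. .. .. .. .. .. .. 
40 .. .. .. .. .. .. .. 
50 .. .. .. .. .. .. XX 
60 .. .. .. .. .. XX XX 
70 .. .. XX XX XX XX XX 
80 XX XX XX XX XX XX XX 
90 XX XX XX XX XX XX XX 
y 0.14 z 0.138 xs [0.44, 0.46, 0.48, 0.5, 0.52, 0.54, 0.56, 0.58, 0.6, 0.62, 0.64, 0.655]
20 .. .. .. .. .. .. .. .. X. X. XX XX 
30 .. .. .. .. .. .. .. .. XX XX XX XX 
40 .. .. .. .. .. .. X. X. XX XX XX XX 
50 .. .. XX XX XX X. X. X. XX XX XX XX 
60 XX XX XX XX XX XX XX XX XX XX XX XX 
70 XX XX XX XX XX XX XX XX XX XX XX XX 
80 XX XX XX XX XX XX XX XX XX XX XX XX 
90 XX XX XX XX XX XX XX XX XX XX XX XX
```

Plan:
1. Pick the saw with the tool pointing down.
2. Grip the tray at about 70° pitch and insert it most of the way.
3. Push it home with closed fingers at a flatter pitch.

Moving now, starting with the saw.

```bash
cat >> h.py <<'E'
RK=np.array([.757,.144,.0165]); TR=np.array([.478,-.198,-.0465])
def rep(m=""):
    s=bot.sense(); print(m,"t",round(s["clock"],2),"pos",s["tool_pos"].round(4),"rot",s["ee_rot"].round(1),"F",s["wrist_force"].round(1),"op",round(s["opening"],4),"gf",round(s["gripper_force"],1),"q",s["q"].round())
E
python3 - <<'E'
from h import *
for y in(-2.66,177.34):
    print(y,bot.solve_ik([.45,-.1,.22],[180,0,y]))
yaw=-2.66
bot.goto([.45,-.1,.22],[180,0,yaw]); rep()
bot.move_gripper(.078)
for p in([.503,.261,.15],[.503,.261,.012]):
    bot.line_to(p,speed=.25 if p[2]>.1 else .12, force_limit=None if p[2]>.1 else 8); rep()
t=cam("top"); crop(t,150,200,230,280,7,"pics/g1.png")
E
```

```text
-2.66 [ 45.75418995   0.24958674 -38.42544091 105.77820975   0.16134668
  74.02631924 -85.37538831]
177.34 [ 49.03382848   0.42328645 -41.69218666 105.65051855   0.29283522
  74.03359659  94.6018665 ]
 t 2.48 pos [ 0.45   -0.1009  0.22  ] rot [-180.    -0.    -2.7] F [0.6 0.3 0.4] op 0.0872 gf 0.0 q [ 46.   0. -38. 106.   0.  74. -85.]
 t 4.62 pos [0.5033 0.26   0.1501] rot [180.   -0.   -2.7] F [ 0.1 -0.2  0.3] op 0.078 gf 0.0 q [  10.   22.  -51.   96.   18.   70. -138.]
 t 5.92 pos [0.5035 0.2613 0.0128] rot [-1.8e+02 -1.0e-01 -2.7e+00] F [-0.1  0.3  0.5] op 0.0779 gf 0.0 q [   5.   32.  -46.  103.   27.   57. -144.]
```

Run:
```python
from h import *
bot.move_gripper(.04,25); rep("grip")
p=T(TR,[[.036,0,0]])[0]; print(p)
bot.line_to([.503,.261,.13],speed=.15); rep("lift")
bot.line_to([p[0],p[1],.13],speed=.22)
bot.line_to([p[0],p[1],.012+.035],speed=.15); bot.hold(.2); rep("hover")
s=cam("scene");t=cam("top")
crop(s,240,130,320,200,6,"pics/a.png");crop(t,310,205,360,290,6,"pics/b.png")
a=cv2.imread("pics/a.png");b=cv2.imread("pics/b.png");o=np.zeros((510,780,3),np.uint8);o[:420,:480]=a;o[:,480:]=b;cv2.imwrite("pics/hov.png",o)
```

```text
grip t 6.49 pos [0.5031 0.2612 0.0122] rot [-180.    -0.    -2.7] F [-0.3 -0.3  2.7] op 0.0565 gf 25.0 q [   5.   32.  -46.  103.   27.   57. -144.]
[ 0.51396109 -0.1996734   0.        ]
lift t 7.42 pos [0.5025 0.2605 0.129 ] rot [ 1.8e+02  1.0e-01 -2.7e+00] F [-0.8 -1.  -1.1] op 0.0565 gf 25.0 q [   9.   24.  -50.   97.   19.   68. -139.]
hover t 10.57 pos [ 0.5146 -0.1999  0.048 ] rot [ 1.8e+02 -1.0e-01 -2.7e+00] F [-0.   0.1 -1.1] op 0.0563 gf 25.0 q [ 48.  24. -38. 104.  17.  58. -89.]
```

View pics/hov.png

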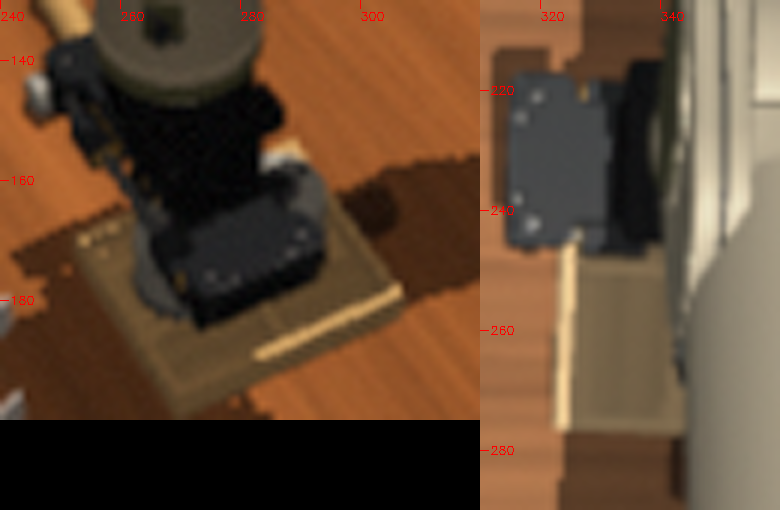

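The arm hides the rear compartment, so I'll lower with a small force limit and judge by the contact height (expected TCP about 0.018).

Run:
```python
from h import *
p=T(TR,[[.036,0,0]])[0]
r=bot.line_to([p[0],p[1],.017],speed=.03,force_limit=2.5); bot.hold(.2); rep(r)
```

```text
True t 11.76 pos [ 0.5137 -0.1996  0.0182] rot [-180.     0.    -2.7] F [-0.9  0.3  5.2] op 0.0564 gf 25.0 q [ 47.  26. -37. 105.  19.  55. -90.]
```

It's on the floor at exactly the expected height. Releasing, retreating, and re-measuring the tray.

Run:
```python
from ref import *
bot.move_gripper(.072); bot.line_to([.5137,-.1996,.12],speed=.15)
# move aside behind the tray, towards the pull, tilted
bot.goto([.40,.02,.2],[180,0,-2.7]); rep()
t=cam("top"); s=cam("scene")
def seg(p): return [box(p,-.075,.075,-.065,.065,.024),box(p,-.105,-.075,-.01,.01,.028)[[0,1]],box(p,-.105,-.075,-.01,.01,.028)[2:]]
for c in([t],[s],[t,s]): print(refine(c,seg,TR))
r,_=refine([t,s],seg,TR)
S=seg(r)
crop(t,310,205,390,305,5,"pics/a.png",S);crop(s,240,130,320,200,5,"pics/b.png",S)
a=cv2.imread("pics/a.png");b=cv2.imread("pics/b.png");o=np.zeros((500,800,3),np.uint8);o[:,:400]=a;o[:350,400:]=b;cv2.imwrite("pics/pl.png",o)
```

```text
t 14.22 pos [0.4003 0.019  0.1998] rot [-180.     0.    -2.8] F [-0.1  0.5  0.7] op 0.072 gf 0.0 q [ 48. -10. -51. 114.  -8.  72. -93.]
(array([ 0.47616332, -0.20088649, -0.08144536]), np.float64(-149.5896759033203))
(array([ 0.48062699, -0.202147  , -0.0693885 ]), np.float64(-149.58641052246094))
(array([ 0.47706693, -0.2012077 , -0.08395897]), np.float64(-297.72174072265625))
```

View pics/pl.png

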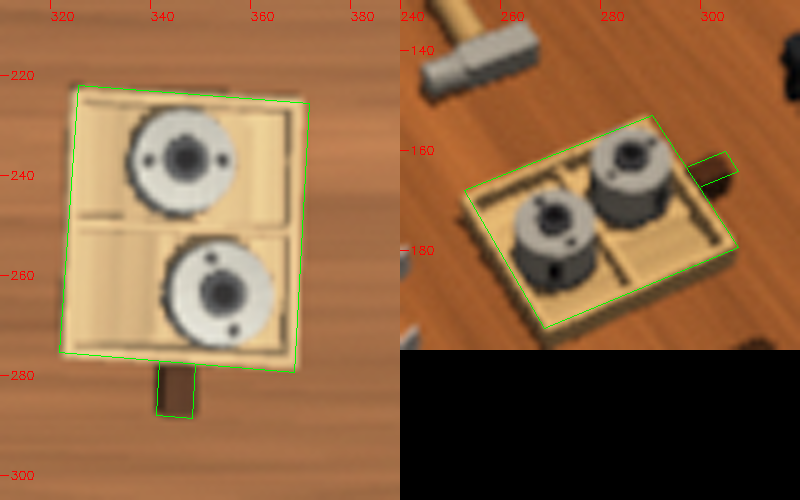

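Both saws stand in the tray, and the fitted pose matches, with the pull at top pixels (157–195, 360–418) of the crop. Now I'll grip the pull at 75° pitch.

```bash
cat >> h.py <<'E'
XG,ZG=-.094,.0235
def M(yaw,a): return R.from_euler("z",yaw)*R.from_euler("y",90+a,degrees=True)*R.from_euler("z",180,degrees=True)
def gp(p,z,a,back=0.,xg=XG,zg=ZG):  # TCP pose gripping the pull of a tray at pose p, underside height z
    m=M(p[2],a); return T(p,[[xg,0,z+zg]])[0]+m.apply([0,0,.0187-back]),m.as_euler("xyz",degrees=True)
E
python3 - <<'E'
from h import *
TR=[.477,-.201,-.068]; a=75
for b in(.1,.05,0): print(bot.solve_ik(*gp(TR,0,a,b)))
bot.move_gripper(.045)
bot.goto(*gp(TR,0,a,.1)); rep("pre")
P,r=gp(TR,0,a); hit=bot.line_to(P,r,speed=.08,force_limit=5); rep(hit)
if not hit:
    bot.move_gripper(.01,60); rep("grip")
E
```

```text
[ 57.50014174 -11.16478262 -27.99352548 131.86878254 -16.37804811
  45.4737072  -54.31266463]
[ 57.421104    -4.04083739 -30.39914072 133.19284294 -13.05273549
  37.11751794 -57.54162866]
[ 58.97948983   4.36229266 -34.08711485 133.57037283  -6.1414529
  28.95932456 -63.61289023]
pre t 16.03 pos [ 0.3632 -0.1926  0.1027] rot [180.  -15.   -3.8] F [ 1.  -0.7  0.7] op 0.0451 gf 0.0 q [ 57. -11. -28. 132. -16.  46. -54.]
False t 17.43 pos [ 0.3882 -0.1951  0.0058] rot [180.  -15.   -3.9] F [ 0.3  0.  -0.3] op 0.0451 gf 0.0 q [ 56.   4. -31. 134.  -7.  29. -63.]
grip t 18.0 pos [ 0.3881 -0.195   0.0055] rot [180.  -15.   -3.9] F [-1.6 -1.4  1.7] op 0.0195 gf 59.9 q [ 56.   4. -31. 134.  -7.  29. -63.]
```

Run:
```python
from ref import *
TR=np.array([.477,-.201,-.068]); a=75
P,r=gp(TR,.05,a); bot.line_to(P,r,speed=.05); bot.hold(.3); rep("lift")
t=cam("top"); s=cam("scene")
def seg3(z,sag):
    def f(p):
        out=[]
        for q in (box(p,-.075,.075,-.065,.065,0.024+z),):
            loc=np.array([[-.075,-.065],[.075,-.065],[.075,.065],[-.075,.065],[-.075,-.065]])
            q=q.copy(); q[:,2]-=np.sin(sag)*(loc[:,0]+.09); out.append(q)
        return out
    return f
for sag in(0,.03,.06,.1,.15,.2): print(sag,*refine([t,s],seg3(.05,sag),TR))
S=seg3(.05,0)(TR)
crop(t,310,205,390,305,5,"pics/a.png",S);crop(s,230,130,310,210,5,"pics/b.png",S)
x=cv2.imread("pics/a.png");b=cv2.imread("pics/b.png");o=np.zeros((500,800,3),np.uint8);o[:,:400]=x;o[:400,400:]=b;cv2.imwrite("pics/lift.png",o)
for p,z in(([.477,-.201,-.068],.135),([.535,-.1,-.03],.135),([.545,.144,.0165],.135),([.60,.145,.0165],.12),([.65,.145,.0165],.12),([.71,.145,.0165],.118)):
    q=bot.solve_ik(*gp(p,z,a)); print(p,None if q is None else q.round())
```

```text
lift t 19.45 pos [ 0.388  -0.1949  0.0553] rot [-180.   -15.    -3.9] F [-0.2  0.1 -2.5] op 0.0194 gf 59.9 q [ 57.  -3. -31. 132. -11.  37. -60.]
0 [ 0.4790054  -0.20103399 -0.06448359] -299.3287048339844
0.03 [ 0.47933824 -0.20281996 -0.05732407] -299.50726318359375
0.06 [ 0.47943539 -0.20324769 -0.0514564 ] -299.2214050292969
0.1 [ 0.47881005 -0.2028461  -0.06412313] -299.28875732421875
0.15 [ 0.47868812 -0.20377464 -0.06676282] -299.16302490234375
0.2 [ 0.47879427 -0.20500335 -0.06139037] -296.56103515625
[0.477, -0.201, -0.068] [ 59. -11. -30. 126. -15.  50. -57.]
[0.535, -0.1, -0.03] [ 51.  -9. -39. 124. -11.  48. -74.]
[0.545, 0.144, 0.0165] [  51.   -9.  -72.  120.   -4.   48. -108.]
[0.6, 0.145, 0.0165] [  44.   11.  -72.  115.   23.   50. -128.]
[0.65, 0.145, 0.0165] [  38.   20.  -69.  109.   32.   54. -133.]
[0.71, 0.145, 0.0165] [  36.   32.  -70.  101.   44.   60. -137.]
```

View pics/lift.png

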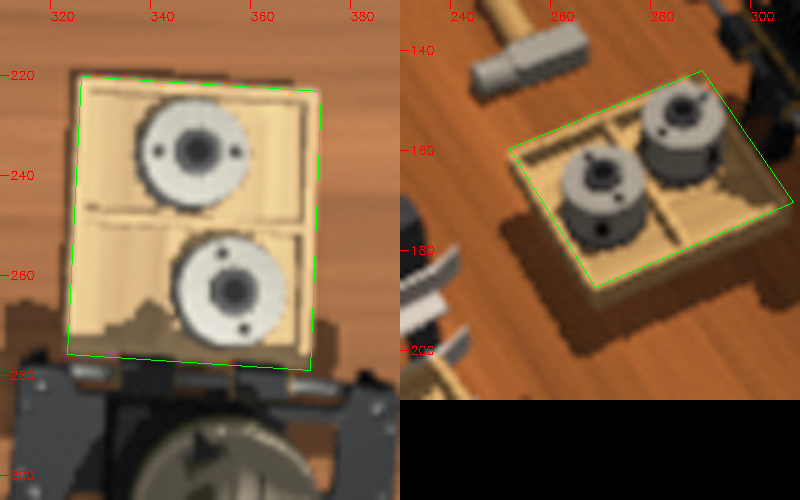

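The tray hangs level, with the zero-sag overlay within about 1 px, and both saws are standing. Carrying it to just in front of the rack, then looking again.

```bash
cat >> h.py <<'E'
def tp(xr,dy=0,yaw=RK[2]):  # tray pose at rack-frame x
    q=T(RK,[[xr,dy,0]])[0]; q[2]=yaw; return q
E
python3 - <<'E'
from ref import *
a=74
bot.line_to(*gp([.477,-.201,-.068],.13,a),speed=.1)
bot.line_to(*gp([.53,-.08,-.03],.13,a),speed=.13)
bot.line_to(*gp(tp(-.215),.123,a),speed=.13); bot.hold(.3); rep()
t=cam("top"); s=cam("scene"); sg=np.radians(-1)
e=tp(-.215)
f=lambda p:[box(p,-.075,.075,-.065,.065,.148)]
for c in([t],[s],[t,s]): print(e,*refine(c,f,e))
run=[T(RK,[[x,y,z] for x in(-.085,.085)]) for y in(-.068,.068) for z in(.115,.135)]+[T(RK,[[-.105,y,.135],[-.105,y,.115]]) for y in(-.068,.068)]
S=f(e)+run+rackseg(RK)[:1]+rackseg(RK)[6:7]
crop(t,165,85,265,235,4,"pics/a.png",S);crop(s,205,210,305,320,4,"pics/b.png",S)
x=cv2.imread("pics/a.png");b=cv2.imread("pics/b.png");o=np.zeros((600,800,3),np.uint8);o[:,:400]=x;o[:440,400:]=b;cv2.imwrite("pics/ent.png",o)
E
```

```text
t 23.76 pos [0.4532 0.1389 0.1285] rot [180.  -16.    0.9] F [ 0.2  0.8 -2.6] op 0.0196 gf 59.9 q [  50.  -10.  -71.  123.   -5.   46. -108.]
[0.54202927 0.14045266 0.0165    ] [0.54394572 0.14117452 0.02763231] -149.028076171875
[0.54202927 0.14045266 0.0165    ] [0.54428085 0.14750522 0.01837745] -149.7119598388672
[0.54202927 0.14045266 0.0165    ] [0.54408028 0.14116213 0.02672049] -297.7491149902344
```

View pics/ent.png

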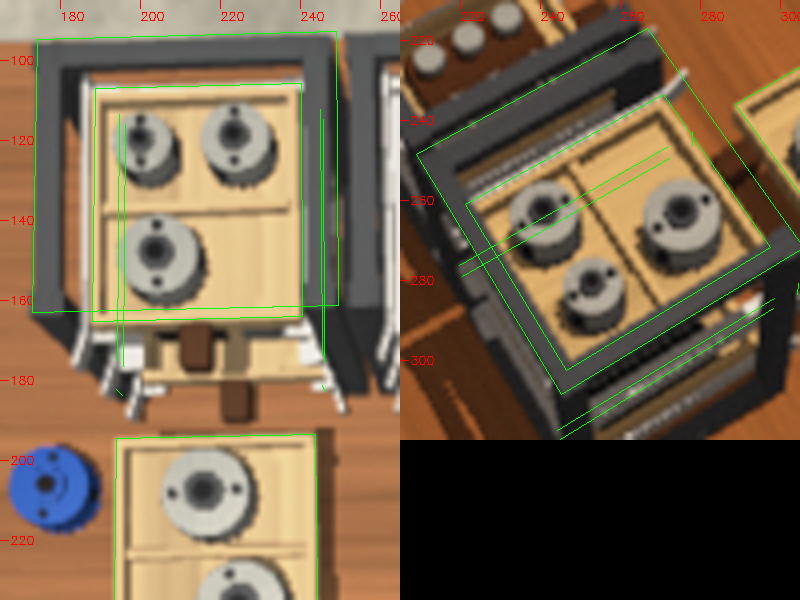

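The tray overlay matches in the top view and the rack lies within about 1 mm of the model. Sliding in slowly with force watch.

Run:
```python
from h import *
a=74
for xr in(-.175,-.15,-.12):
    h=bot.line_to(*gp(tp(xr),.121,a),speed=.05,force_limit=5); rep((xr,h,bot.sense()["torque"].round(2)))
    if h: break
```

```text
(-0.175, False, array([0.04, 0.8 , 0.02])) t 24.81 pos [0.493  0.1397 0.1265] rot [-180.   -16.     0.9] F [ 0.  -0.6 -3.2] op 0.0194 gf 59.9 q [  53.    6.  -79.  118.   18.   47. -125.]
(-0.15, False, array([-0.  ,  0.86, -0.02])) t 25.46 pos [0.5178 0.1403 0.1264] rot [180. -16.   1.] F [-0.   1.3 -2.5] op 0.0196 gf 59.9 q [  46.   12.  -75.  115.   25.   50. -130.]
(-0.12, False, array([-0.02,  0.81,  0.05])) t 26.21 pos [0.5479 0.1408 0.1264] rot [-180.  -16.    1.] F [ 0.9 -0.2 -3. ] op 0.0195 gf 59.9 q [  41.   18.  -70.  111.   30.   52. -132.]
```

Run:
```python
from h import *
for xr in(-.085,-.05):
    h=bot.line_to(*gp(tp(xr),.121,74),speed=.05,force_limit=5); rep((xr,h))
    if h: break
if not h:
    h=bot.line_to(*gp(tp(-.05),.1145,74.5),speed=.02,force_limit=2.5); bot.hold(.2); rep((h,bot.sense()["torque"].round(2)))
```

```text
(-0.085, False) t 27.06 pos [0.5829 0.1413 0.1264] rot [-180.  -16.    1.] F [ 0.2 -0.8 -2.5] op 0.0195 gf 59.9 q [  36.   22.  -67.  107.   34.   54. -133.]
(-0.05, False) t 27.91 pos [0.6179 0.1419 0.1264] rot [-180.  -16.    1.] F [ 0.2 -1.1 -3.3] op 0.0196 gf 59.9 q [  32.   27.  -64.  102.   37.   56. -134.]
(True, array([-0.02, -0.28, -0.06])) t 28.47 pos [0.6178 0.1415 0.1199] rot [180.  -15.5   0.9] F [0.1 1.1 5.7] op 0.0193 gf 59.9 q [  32.   27.  -63.  102.   38.   56. -134.]
```

It rests on the flats. Releasing, backing straight out, and checking IK for a flatter push.

Run:
```python
from h import *
P,r=gp(tp(-.05),.115,74.5)
bot.move_gripper(.04); rep("open")
bot.line_to(P-[.075,.0012,0],speed=.1); rep("back")
bot.move_gripper(.0,20)
for a in(40,45,50,55):
  for fl in(0,180):
    m=M(RK[2],a)*R.from_euler("z",fl,degrees=True); o=m.as_euler("xyz",degrees=True)
    qs=[bot.solve_ik(T(RK,[[x,0,.125]])[0],o) for x in(-.185,-.165,-.14,-.115)]
    print(a,fl,[None if q is None else q.round().astype(int).tolist() for q in qs])
```

```text
open t 29.15 pos [0.6169 0.1412 0.1189] rot [180.  -15.4   0.9] F [ 0.1 -0.4 -0.2] op 0.0399 gf 0.0 q [  32.   27.  -63.  102.   38.   56. -134.]
back t 30.04 pos [0.5436 0.1402 0.1207] rot [180.  -15.4   0.9] F [ 0.3 -0.1 -0.7] op 0.0401 gf 0.0 q [  41.   18.  -70.  112.   30.   52. -133.]
40 0 [None, None, [-94, 6, 69, 135, 102, 15, 148], [-91, 15, 71, 132, 118, 6, 128]]
40 180 [[48, 7, -80, 135, 98, 28, -24], [44, 12, -75, 132, 99, 31, -22], [40, 16, -71, 129, 100, 32, -19], [37, 19, -67, 126, 101, 33, -17]]
45 0 [None, None, None, [-92, 16, 73, 128, 21, 5, -135]]
45 180 [[-83, -7, 53, 136, 79, 25, -6], [52, 17, -83, 129, 86, 33, -5], [47, 20, -78, 126, 88, 35, -4], [43, 23, -74, 123, 89, 36, -2]]
50 0 [None, None, [-96, 9, 76, 128, 25, 14, -135], [-54, 7, 32, 123, 40, 17, -148]]
50 180 [[-92, -9, 62, 133, 64, 28, 11], [42, 10, -71, 125, 65, 27, 12], [50, 27, -84, 122, 80, 41, 8], [46, 29, -80, 119, 81, 42, 9]]
55 0 [[34, 5, -61, 124, 43, 27, -149], [23, 6, -49, 122, 43, 27, -149], [12, 8, -38, 119, 43, 27, -147], [12, 12, -38, 116, 45, 28, -147]]
55 180 [[34, 5, -61, 124, 43, 27, 31], [42, 11, -70, 122, 52, 31, 26], [40, 17, -70, 118, 58, 35, 23], [47, 35, -83, 115, 75, 49, 18]]
```

Run:
```python
from h import *
p=bot.sense()["tool_pos"]; bot.line_to(p+[-.06,-.001,.03],speed=.15)
o=(M(RK[2],40)*R.from_euler("z",180,degrees=True)).as_euler("xyz",degrees=True)
P=lambda x:T(RK,[[x,0,.125]])[0]
q=bot.solve_ik(P(-.185),o); print(q)
bot.goto(P(-.185),o); bot.hold(.2); rep("pre")
h=bot.line_to(P(-.15),speed=.04,force_limit=10); rep(h)
```

```text
[ 51.08886707   8.70542802 -82.50468909 134.62790267  98.40014932
  28.9948709  -23.19233281]
pre t 33.59 pos [0.5722 0.1408 0.1252] rot [ 179.9   50.  -179.2] F [ 0.   0.4 -0.1] op 0.0004 gf 0.0 q [ 51.   9. -82. 135.  98.  29. -23.]
False t 34.62 pos [0.6069 0.1416 0.125 ] rot [-180.   50. -179.] F [-0.7 -0.1 -0.1] op 0.0005 gf 0.2 q [ 45.  17. -77. 131. 101.  34. -19.]
```

Run:
```python
from h import *
P=lambda x:T(RK,[[x,0,.125]])[0]
for x in(-.125,-.1):
    h=bot.line_to(P(x),speed=.03,force_limit=8); rep((h,T([0,0,-RK[2]],bot.sense()["tool_pos"]-[*RK[:2],0])))
    if h: break
```

```text
(False, array([[-1.24988368e-01,  1.35725925e-05,  1.25070013e-01]])) t 35.6 pos [0.632  0.142  0.1251] rot [-180.    50.  -179.1] F [-1.3  0.9  0.3] op 0.0007 gf 0.2 q [ 42.  21. -74. 128. 102.  36. -17.]
(True, array([[-1.16830904e-01, -4.44058198e-05,  1.24166281e-01]])) t 36.05 pos [0.6402 0.142  0.1242] rot [-180.    49.9 -179. ] F [-5.4 -0.5  3.4] op 0.0004 gf 2.8 q [ 41.  22. -73. 126. 102.  37. -16.]
```

Contact came where the fully home position predicts (pull front at −0.1107, expected −0.110). One firmer nudge to confirm, then back out and look.

Run:
```python
from h import *
P=lambda x:T(RK,[[x,0,.125]])[0]
h=bot.line_to(P(-.108),speed=.03,force_limit=8); rep((h,T([0,0,-RK[2]],bot.sense()["tool_pos"]-[*RK[:2],0])))
bot.line_to(P(-.185),speed=.1)
bot.goto([.42,-.1,.25],[180,0,0]); bot.hold(.5); rep()
t=cam("top"); s=cam("scene")
q=tp(-.005); S=[box(q,-.105,-.075,-.01,.01,.143),box(q,-.105,-.075,-.01,.01,.228),box(q,-.105,-.075,-.01,.01,.058)]
S0=[]
crop(t,165,85,265,185,4,"pics/a.png",S);crop(s,205,210,305,340,4,"pics/b.png",S0)
x=cv2.imread("pics/a.png");b=cv2.imread("pics/b.png");o=np.zeros((520,800,3),np.uint8);o[:400,:400]=x;o[:,400:]=b;cv2.imwrite("pics/fin.png",o)
```

```text
(True, array([[-0.11662562,  0.00018739,  0.12310456]])) t 36.26 pos [0.6404 0.1423 0.1231] rot [-179.8   49.8 -178.9] F [-9.6 -1.4  5.8] op 0.0004 gf 4.6 q [ 41.  22. -72. 126. 102.  37. -16.]
 t 39.12 pos [ 0.42   -0.1001  0.25  ] rot [180.  -0.   0.] F [ 0.1 -0.1  0.5] op 0.0005 gf 0.0 q [ -1.  -7.   8. 109.   1.  78. -84.]
```

View pics/fin.png

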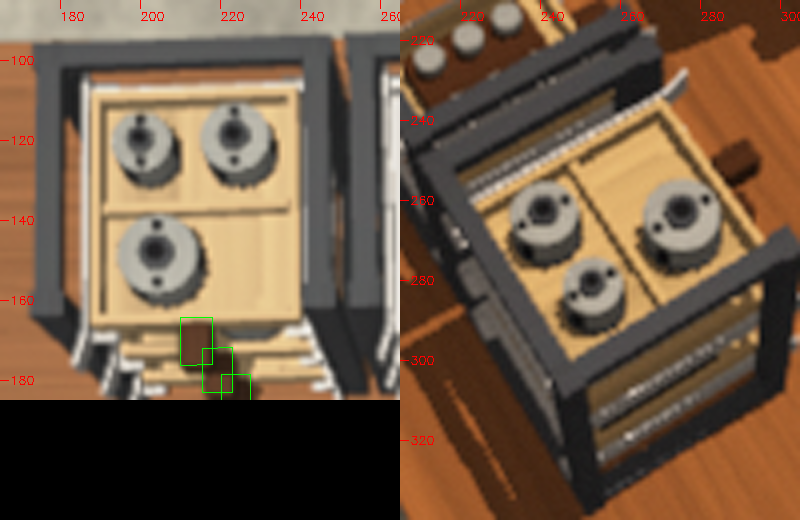

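The three pulls sit at the predicted home positions in the top view, with the middle one at about (215,177). The stop didn't give under the firmer push. Handing in.

```bash
python3 -c "
from cell import bot
print(bot.job_done())"
```

```text
the job is handed in; nothing more can be done
None
```

I stood the hole saw in the tray's empty compartment, slid the tray rear end first onto rack_a's free middle runners, pushed it home against the stop, and handed the job in at about 39 s. Both saws stood when I last had a clear view, just before the tray went in; the tray above mostly hides them in the final pictures.

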